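# Load the glaze scale for its check

### The job

Check the glaze scale: first take the blue cup off its pan and stand it upright on the round cork mat. Then set the large brass disc weight centred inside the blue ring on the pan, and after that stand the steel knob weight upright and centred on top of the disc. Set the weights down gently so that the sprung pan never bangs down onto its stop, and leave everything else on the bench where it is.

Things in the scene. Friction and masses are not known exactly. Their poses are not given: they have to be found in the camera images.
- scale: Grey bench scale, fixed, 230 x 200 mm, its top 70 mm up; origin: centre of its underside, x axis to its back (display at -x, 30 mm farther out), z up. Pan centre at x = +20 mm, y = 0. A clear draught shield, steel top rail 148 mm above the table, stands round the pan: back wall 92 mm behind the pan's centre, side walls 92 mm to either side; the front is open.
- pan_mark (a point): Centre of the top face of the scale's round steel pan (radius 65 mm, flat, no rim, 100 mm above the table when empty), marked with a thin blue ring of radius 39 mm; moves down with the pan, axes as the scale's
- pan (a joint): How far the sprung pan has been pushed down, m: 0 empty, about 7 mm per 0.5 kg, stop at 22 mm
- cup: Blue glazed ceramic cup without handle, 75 mm high, 62 mm across in its upper half, 48 mm across the foot, wall 4 mm, about 0.15 kg, open at the top, standing on the pan at the start; origin: centre of its underside, z up
- mat: Round cork mat, fixed, radius 60 mm, 6 mm thick; origin: centre of its underside, on the table
- board: Dark wooden weight board, fixed, 260 mm (x) x 120 mm (y), 12 mm thick, on which the three weights stand in a row along its x axis, about 75 mm apart, in any order; origin: centre of its underside
- disc: Large flat brass disc weight with a copper band, 58 mm across, 24 mm high, flat top, 0.5 kg; origin: centre of its underside, z up
- steel_weight: Steel knob weight, 0.2 kg: foot 34 mm across and 22 mm high, a thinner neck, a knob 22 mm across from 40 to 54 mm height (its top); origin: centre of its underside, z up
- small_weight: Bystander: small brass knob weight on the board, foot 26 mm across, 40 mm high, knob 16 mm across; origin: centre of its underside
- vase: Bystander: terracotta vase, 60 mm across, 110 mm high, beyond one end of the board; origin: centre of its underside
- mug: Bystander: white mug, 72 mm across and a handle at its +y side reaching about 70 mm from its axis, 80 mm high, near the mat; origin: centre of its underside
- jar: Bystander: amber jar with a lid, 60 mm across, 85 mm high, near the mat; origin: centre of its underside
- bottle: Bystander: white bottle with a blue cap, 56 mm across, 150 mm high, behind the scale; origin: centre of its underside
- bowl: Bystander: terracotta bowl, 84 mm across, 45 mm high, behind the scale; origin: centre of its underside
- brush: Bystander: brush, 180 mm long, lying in front of the scale; origin near its middle, on its underside, x axis along it
- stamp: Bystander: wooden stamp block, 35 x 50 x 35 mm, in front of the scale; origin: centre of its underside
Mind the look-alikes: they are no part of the job. Of the things like the steel_weight, leave any that is green; of the rest the smaller one is meant.

How it is judged:
On the way, in this order (a step that is already met when the one before it is completed fails the run):
1. the cup stands upright on the cork mat, released (horizontal distance between cup and mat below 0.036 m and z of cup in the frame of mat between 0.002 and 0.01 m and angle between cup's own z axis and vertical below 0.12 rad and contact force between the fingers and cup below 0.1 N and linear speed of cup below 0.03 m/s), for 0.2 s.
2. the disc weight lies centred on the pan, released, with nothing on it yet (horizontal distance between cup and mat below 0.036 m and z of cup in the frame of mat between 0.002 and 0.01 m and angle between cup's own z axis and vertical below 0.12 rad and horizontal distance between disc and pan_mark below 0.01 m and z of disc in the frame of pan_mark between -0.004 and 0.004 m and angle between disc's own z axis and vertical below 0.1 rad and contact force between the fingers and disc below 0.1 N and horizontal distance between steel_weight and disc above 0.03 m and linear speed of disc below 0.03 m/s), for 0.2 s.
3. the steel weight stands centred on the disc, released (horizontal distance between disc and pan_mark below 0.01 m and z of disc in the frame of pan_mark between -0.004 and 0.004 m and angle between each of disc, steel_weight's own z axis and vertical below 0.1 rad and horizontal distance between steel_weight and disc below 0.01 m and z of steel_weight in the frame of disc between 0.02 and 0.028 m and contact force between the fingers and steel_weight below 0.1 N), for 0.2 s.
At the end, for the whole second after the job is handed in: The cup stands upright on the cork mat (its axis within 36 mm of the mat's centre), the disc lies flat on the pan within 10 mm of the pan's centre, the steel weight stands upright on the disc within 10 mm of its centre; the pan carries both freely, all released and at rest (all of step 1 and all of step 3 and contact force between the fingers and disc below 0.1 N and value of joint pan between 0.006 and 0.016 m and linear speed of each of disc, steel_weight below 0.03 m/s); the robot touches nothing.
It fails at once if the pan is driven down onto its stop (more than 19 mm down): something was dropped or pressed on it (value of joint pan above 0.019 m).
It fails at once if pushed more than 3 cm away or tipped over: small weight or vase or mug (distance of any of small_weight, vase, mug from where it was at the start of the episode above 0.03 m or angle between any of small_weight, vase, mug's own z axis and vertical above 0.5 rad).
It fails at once if pushed more than 3 cm away or tipped over: jar or bottle or bowl (distance of any of jar, bottle, bowl from where it was at the start of the episode above 0.03 m or angle between any of jar, bottle, bowl's own z axis and vertical above 0.5 rad).
It fails at once if pushed more than 3 cm away or tipped over: brush or stamp (distance of any of brush, stamp from where it was at the start of the episode above 0.03 m or angle between stamp's own z axis and vertical above 0.5 rad).
It also fails if it takes over 72 s, if anything falls off the work surface, if the arm or the gripper's body presses on something with over 40 N, if the wrist force passes 120 N, or if a joint passes its speed limit or range.

### The arm

A 7-joint arm with a two-finger parallel gripper is mounted at the origin on the work surface. World frame = base frame: x ahead of the robot, y to its left, z up, the work surface at z = 0. Lengths are in m, angles in rad, forces in N, time in s.
With the tool pointing down it reaches from about 0.425 to 1.025 m from the base axis. Payload 3.6 kg.
Tool frame: the origin (TCP) lies midway between the tips of the shut fingers; the grasp point (between the pads) lies 19 mm behind it; z points along the fingers, y is the line along which they close (so a half turn about z gives the same grasp; the last joint's range is limited). The gripper opens to 85 mm and grips with 20 to 120 N. Pads are 22 mm wide; open, the fingers measure 114 mm over their backs; the gripper's body (76 mm by 85 mm) begins 54 mm behind the grasp point. The pads swing forward as they close: fully open they stand 13 mm farther back than shut.
Start: joints at [1.125, 0.591, 0.048, 1.609, -0.033, 0.943, -0.034], TCP at [0.251, -0.68, 0.231] pointing down, gripper open.
Joint ranges: [-2.69, 2.69], [-0.47, 2.24], [-1.27, 1.36], [0.19, 2.51], [-1.53, 4.68], [0.08, 2.07], [-3.09, 3.09]. Speed limits (rad/s): [2.57, 2.57, 3.14, 3.14, 3.14, 3.14, 3.14].

### API

Orientations are given as a rotation vector (axis times angle).
In Python, from plant import robot gives the robot as it stands. The module is installed in compiled form; this text tells all that it offers.
- The arm moves only by the tool arm_command, never from a script. Its argument "steps" is a list of rows, each a list of 5 numbers: the shift along the tool's x, y, z in mm, then the turn about the tool's z in rad, then the opening, from -1 (shut) to 1 (fully open). In form: [[dx, dy, dz, roll, gripper], ...]. A call has exactly 5 rows; each row shifts and turns the commanded pose from where the row before left it, along the tool's axes as they then stand; what a row does not reach is not made up. A row lasts 1/12 s, in which the tool goes at most 41.7 mm and 7.16 degrees, less where a joint would pass 70% of its speed; a pose out of reach is approached as far as the arm can. A call is refused whole if a number of a shift passes 41.7 or a number of a turn 0.125, either way. A call with a gripper value outside its range is refused whole. The fingers move at their own pace and stop on an object; the grip force is fixed at half the most. Time passes only in rows, so rows that do not move let the fingers close, or fill a call up. It gives the time, the measured TCP pose, the force, the opening and the grip force at its end, in the units of the state.
- robot.get_obs(): the state, without advancing time (a new reading comes with each control period).
- robot.grab_frame(name): name is "scene" or "top" or "wrist"; returns a dict with "frame" (420x560x3 uint8, red, green, blue), "depth" (420x560 float32, m along the optical axis (not along the pixel's ray), 0 where there is no reading), "fx", "fy", "cx", "cy" (pixels), "k1" (the pictures are not rectified: a ray, as slopes to the right and down, at radius r is drawn at 1 + k1 r^2 times it, then the intrinsics apply), "eye" and "rotation" of the camera in the world. Camera axes: x right, y down, z forward; pixel columns grow to the right and rows downward; lengths in m; the calibration is good to about 2 mm. A picture is of the moment at which its call begins.
- robot.sign_off(): hands the job in; it is judged then, once.
The state is a dict: "time": time; "q": joint angles; "joint_vel": joint speeds; "tau": joint torques, N m; "ee_pos": TCP position; "orientation": TCP orientation; "contact_force": force on the tool from outside, world axes, zero at the start; "torque": the same for the moment, N m; "gripper_width": opening from 0.0 (shut) to 1.0 (fully open); "grasp_force": force on a finger pad.
Only numpy, scipy, OpenCV 4.12 (cv2) and the standard library are available. Lean on these libraries where they do the work, as an engineer would, in place of code of your own. Each camera call takes 0.05 s, during which the arm holds its last target. There are 200 camera calls.

## Working session

There is one attempt and no reset: what is moved stays moved. The work goes in short steps, Python scripts to look and compute and a tool call to move; the robot and the scene stay as the last step left them, time stands still between calls to the robot, and variables do not carry over. Pictures are saved under pics/ and viewed, at most 10 in all, crops included, and the job is handed in when it is done.

Besides the shell and the picture viewer there is one more tool, called after "Call:" as name(argument=value, ...) on one line, values as JSON. arm_command: Moves the arm, as the interface text tells. Its arguments: {"type":"object","properties":{"steps":{"type":"array"}},"required":["steps"]}

```bash
mkdir -p pics
cat > h.py <<'E'
import numpy as np, cv2, pickle
from plant import robot
def grab(n):
    f=robot.grab_frame(n); pickle.dump(f,open(n+'.pkl','wb')); return f
def load(n): return pickle.load(open(n+'.pkl','rb'))
def slopes(f,u,v):
    x=(np.asarray(u,float)-f['cx'])/f['fx']; y=(np.asarray(v,float)-f['cy'])/f['fy']
    a,b=x.copy(),y.copy()
    for _ in range(20):
        s=1+f['k1']*(a*a+b*b); a,b=x/s,y/s
    return a,b
def rays(f,u,v):
    a,b=slopes(f,u,v); return np.stack([a,b,np.ones_like(a)],-1)@np.array(f['rotation']).T
def onplane(f,u,v,z):
    d=rays(f,u,v); e=np.array(f['eye']); return e+d*((z-e[2])/d[...,2])[...,None]
def cloud(f):
    v,u=np.mgrid[0:f['frame'].shape[0],0:f['frame'].shape[1]]
    return np.array(f['eye'])+rays(f,u,v)*f['depth'][...,None]
def save(f,p): cv2.imwrite('pics/'+p,f['frame'][...,::-1])
E
python3 - <<'E'
from h import *
for n in('scene','top'):
    f=grab(n); save(f,n+'1.png'); print(n,f['fx'],f['fy'],f['cx'],f['cy'],f['k1'],f['eye'],np.round(f['rotation'],3).tolist())
    print((f['depth']>0).mean())
o=robot.get_obs(); print(o['ee_pos'],o['orientation'],o['time'],o['contact_force'])
E
```

```text
scene 462.2417185447516 462.2417185447516 284.0943418557735 205.03886701918586 -0.1552765956546559 [ 1.07537131 -0.80905979  0.69210205] [-2.077, -0.615, 0.341]
0.9961139455782313
top 478.01214726089023 478.01214726089023 283.4709239924534 215.12912886796536 -0.16873518410144192 [ 0.47147874 -0.03196838  1.33142854] [-2.218, 2.163, -0.115]
0.9960586734693877
[ 0.25027027 -0.67963213  0.23023862] [-3.09086477e+00 -5.51063623e-01  7.37770969e-04] 0.1 [-0.12907986 -0.10554934  0.2238791 ]
```

```bash
sed -i "s/np.array(f\['rotation'\]).T/R.from_rotvec(f['rotation']).as_matrix().T/; s/^import numpy as np/from scipy.spatial.transform import Rotation as R\nimport numpy as np/" h.py
python3 - <<'E'
from h import *
for n in('scene','top'):
    f=load(n); p=cloud(f); print(np.round(p[210,280],3)); print(np.median(p[...,2]))
E
```

```text
[ 0.574 -0.064  0.096]
0.0006483671843369176
[ 0.586 -0.051  0.096]
-0.002358369539249172
```

View pics/top1.png

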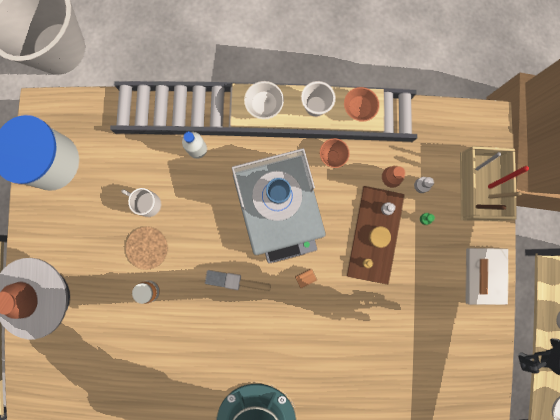

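View pics/scene1.png

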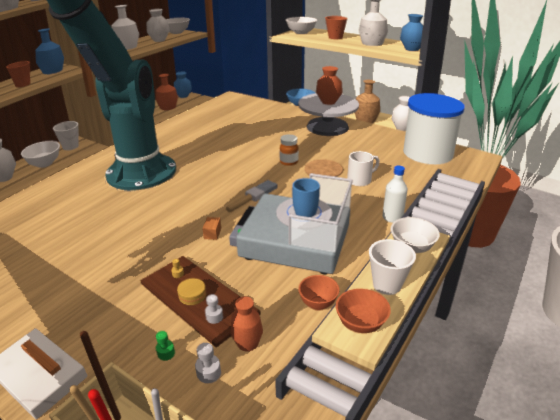

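Top view: the board's row has a steel knob weight at (389,209), the brass disc at (381,237) and the small brass weight at (369,264). Cup is at (278,190), mat at (146,247), scale at (280,205).

Candidates for steel_weight:
- (389,209), on the board
- (425,184), off the board, grey and apparently larger
- (427,218), green, excluded

I choose the one on the board, to be confirmed by size in a crop.

Run:
```python
from h import *
T=load('top');S=load('scene');ct,cs=cloud(T),cloud(S)
def circ(P):
    xy=P[:,:2].astype(np.float32); c,r=cv2.minEnclosingCircle(xy*1000); return np.round(c,1),round(r,1),len(P)
def near(c,xy,r,z0,z1):
    m=(np.hypot(c[...,0]-xy[0],c[...,1]-xy[1])<r)&(c[...,2]>z0)&(c[...,2]<z1); return c[m]
for nm,(u,v),z in [('cup',(278,190),.17),('mat',(146,247),.006),('disc',(381,237),.036),('steel',(389,209),.06),('big',(425,184),.06),('green',(427,218),.06),('small',(369,264),.05),('mug',(146,202),.08),('jar',(145,293),.085),('vase',(393,176),.11),('bottle',(192,145),.15),('bowl',(335,152),.045),('stamp',(306,278),.035)]:
    xy=onplane(T,np.array(u),np.array(v),z)[:2]
    for n,c in(('t',ct),('s',cs)):
        P=near(c,xy,.055,.004 if nm=='mat' else .02,.3)
        if nm=='cup':P=near(c,xy,.05,.125,.3)
        if not len(P):continue
        zt=np.percentile(P[:,2],98); Q=P[P[:,2]>zt-.008]
        print(nm,n,np.round(xy,3),'ztop',round(zt,4),circ(Q),np.round(Q.mean(0),4))
# mat by colour
for n,f,c in(('t',T,ct),('s',S,cs)):
    hsv=cv2.cvtColor(f['frame'],cv2.COLOR_RGB2HSV)
    for nm,z in(('disc',.036),):
        pass
# scale top: points z in .065-.075
for n,c in(('t',ct),('s',cs)):
    P=near(c,(.6,-.05),.2,.06,.08); r=cv2.minAreaRect((P[:,:2]*1000).astype(np.float32)); print('scale',n,r)
    P=near(c,(.6,-.05),.12,.09,.105); print('pan',n,circ(P),np.median(P[:,2]))
    P=near(c,(.6,-.05),.2,.142,.155); print('rail',n,cv2.minAreaRect((P[:,:2]*1000).astype(np.float32)),len(P))
    P=near(c,(.65,-.27),.2,.009,.016); print('board',n,cv2.minAreaRect((P[:,:2]*1000).astype(np.float32)),len(P))
t=T['frame'][150:310,220:450]; s=S['frame'][240:400,130:270]
s=cv2.resize(s,None,fx=3,fy=3,interpolation=2); t=cv2.resize(t,(380,264))
im=np.zeros((480,800,3),np.uint8); im[:,:420]=s; im[:264,420:]=t
cv2.imwrite('pics/crop1.png',im[...,::-1])
```

```text
cup t [ 0.628 -0.043] ztop 0.1748 (array([627.8, -43.7]), 30.8, 123) [ 0.628  -0.0428  0.1708]
cup s [ 0.628 -0.043] ztop 0.1726 (array([632.5, -43.5]), 33.3, 211) [ 0.6324 -0.0451  0.1694]
mat t [0.481 0.319] ztop 0.0113 (array([481.1, 319.5]), 55.0, 630) [0.4813 0.3196 0.0063]
mat s [0.481 0.319] ztop 0.0081 (array([481.1, 319.5]), 54.9, 336) [0.4827 0.3213 0.0056]
disc t [ 0.525 -0.33 ] ztop 0.0387 (array([ 527.5, -328. ]), 29.4, 296) [ 0.526  -0.328   0.0342]
disc s [ 0.525 -0.33 ] ztop 0.0378 (array([ 527.8, -330. ]), 29.2, 439) [ 0.5289 -0.3315  0.0348]
steel t [ 0.6   -0.346] ztop 0.0668 (array([ 603.6, -350.4]), 11.4, 53) [ 0.6042 -0.3503  0.0635]
steel s [ 0.6   -0.346] ztop 0.0664 (array([ 605.8, -352.2]), 11.3, 89) [ 0.6073 -0.3531  0.0639]
big t [ 0.672 -0.448] ztop 0.0718 (array([ 677.3, -453.9]), 14.1, 77) [ 0.6772 -0.4547  0.0683]
big s [ 0.672 -0.448] ztop 0.0713 (array([ 678.7, -456.2]), 14.6, 192) [ 0.6799 -0.4569  0.0691]
green t [ 0.578 -0.453] ztop 0.0554 (array([ 580.2, -465.7]), 10.6, 39) [ 0.5798 -0.4664  0.0515]
green s [ 0.578 -0.453] ztop 0.0552 (array([ 58
[... 1478 characters left out ...]
6098632812)
pan t (array([641.8, -51.2]), 85.8, 1619) 0.09652590769160452
rail t ((656.2229614257812, -31.662986755371094), (122.21515655517578, 190.56959533691406), 16.512052536010742) 372
board t ((656.2879638671875, -323.4864807128906), (380.4813537597656, 254.86605834960938), 15.971832275390625) 1779
scale s ((606.2639770507812, -45.59538269042969), (225.8701171875, 204.97348022460938), 16.3864803314209)
pan s (array([642.8, -37.4]), 98.7, 838) 0.09706376192671706
rail s ((659.6371459960938, -31.061782836914062), (115.24774932861328, 194.7107696533203), 16.690250396728516) 578
board s ((634.8023681640625, -299.69482421875), (359.2809143066406, 344.70501708984375), 9.259666442871094) 2841
```

View pics/crop1.png

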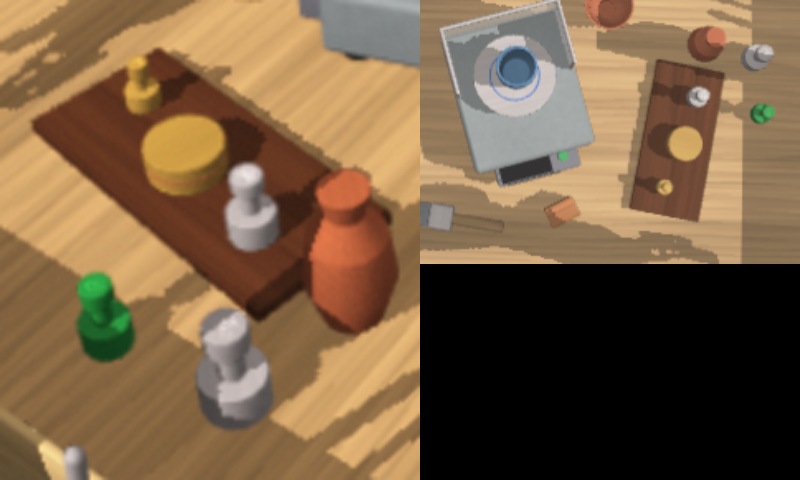

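The close crop and heights confirm the choice. The board's steel weight tops out at 66 mm (12+54) with a 22 mm knob. The off-board grey one is larger (72 mm tall, 28 mm knob) and the other is green. Now for the cup.

```bash
cat > go.py <<'E'
import sys
from h import *
# usage: go.py x y z(mm) yawdeg (tool x direction)
x,y,z,yaw=map(float,sys.argv[1:5]); o=robot.get_obs(); r=R.from_rotvec(o['orientation']); M=r.as_matrix()
cy=np.degrees(np.arctan2(M[1,0],M[0,0])); roll=-np.radians((yaw-cy+90)%180-90)
M2=(r*R.from_rotvec([0,0,roll])).as_matrix()
print('t',round(o['time'],2),'pos',np.round(o['ee_pos']*1000,1),'yaw',round(cy,2),'zaxis',np.round(M[:,2],3),'roll needed',round(roll,3),'shift after roll',np.round(M2.T@(np.array([x,y,z])-o['ee_pos']*1000),1), 'q7',round(o['q'][6],2),'F',np.round(o['contact_force'],2),'g',o['gripper_width'],o['grasp_force'])
E
python3 go.py 629.5 -44 231 16.4
```

```text
t 0.1 pos [ 250.3 -679.6  230.2] yaw 20.22 zaxis [-0.001  0.002 -1.   ] roll needed 0.067 shift after roll [ 5.433e+02 -5.027e+02  1.000e-01] q7 -0.03 F [-0.13 -0.11  0.22] g 1.0021141800346607 0.0
```

Call:
arm_command(steps=[[0,0,0,0.067,1],[28,-26,0,0,1],[28,-26,0,0,1],[28,-26,0,0,1],[28,-26,0,0,1]])

```text
time: 0.52
ee_pos: [0.329, -0.5473, 0.2307]
orientation: [-3.109, -0.446, 0.001]
contact_force: [0.0, -0.5, 0.8]
gripper_width: 1.0
grasp_force: 0.0
```

Call:
arm_command(steps=[[28,-26,0,0,1],[28,-26,0,0,1],[28,-26,0,0,1],[28,-26,0,0,1],[28,-26,0,0,1]])

```text
time: 0.93
ee_pos: [0.4267, -0.3829, 0.231]
orientation: [-3.109, -0.447, 0.001]
contact_force: [1.1, -0.3, 0.2]
gripper_width: 1.004
grasp_force: 0.0
```

Call:
arm_command(steps=[[28,-26,0,0,1],[28,-26,0,0,1],[28,-26,0,0,1],[28,-26,0,0,1],[28,-26,0,0,1]])

```text
time: 1.35
ee_pos: [0.5243, -0.2188, 0.2311]
orientation: [-3.109, -0.447, 0.001]
contact_force: [0.1, 0.1, 0.5]
gripper_width: 1.001
grasp_force: 0.0
```

Call:
arm_command(steps=[[28,-26,0,0,1],[28,-26,0,0,1],[20,-18,0,0,1],[0,0,0,0,1],[0,0,0,0,1]])

```text
time: 1.77
ee_pos: [0.5778, -0.1294, 0.2309]
orientation: [-3.108, -0.455, 0.001]
contact_force: [-0.7, -0.3, -0.1]
gripper_width: 0.998
grasp_force: 0.0
```

```bash
python3 go.py 629.5 -44 131 16.4
```

```text
t 1.77 pos [ 577.8 -129.4  230.9] yaw 16.66 zaxis [-0.001  0.001 -1.   ] roll needed 0.005 shift after roll [ 73.7 -67.3  99.9] q7 -1.14 F [-0.75 -0.35 -0.07] g 0.9984558159539176 0.0
```

Call:
arm_command(steps=[[27,-25,0,0,1],[27,-24,0,0,1],[20,-18,0,0,1],[0,0,0,0,1],[0,0,0,0,1]])

```text
time: 2.18
ee_pos: [0.6291, -0.0466, 0.2308]
orientation: [3.109, 0.45, -0.002]
contact_force: [0.3, -0.3, 0.3]
gripper_width: 1.0
grasp_force: 0.0
```

```bash
python3 go.py 629.5 -44 131 16.4
python3 - <<'E'
from h import *
f=grab('wrist'); save(f,'w1.png'); c=cloud(f)
m=(c[...,2]>.16)&(c[...,2]<.18)&(np.hypot(c[...,0]-.63,c[...,1]+.044)<.05)&(f['depth']>0)
P=c[m]; print(len(P), cv2.minEnclosingCircle((P[:,:2]*1000).astype(np.float32)) if len(P) else '')
E
```

```text
t 2.18 pos [629.1 -46.6 230.8] yaw 16.46 zaxis [-0.001 -0.    -1.   ] roll needed 0.001 shift after roll [ 1.2 -2.4 99.8] q7 -1.29 F [ 0.34 -0.28  0.31] g 0.9997971852142938 0.0
2424 ((627.381103515625, -44.15825653076172), 30.97689437866211)
```

View pics/w1.png

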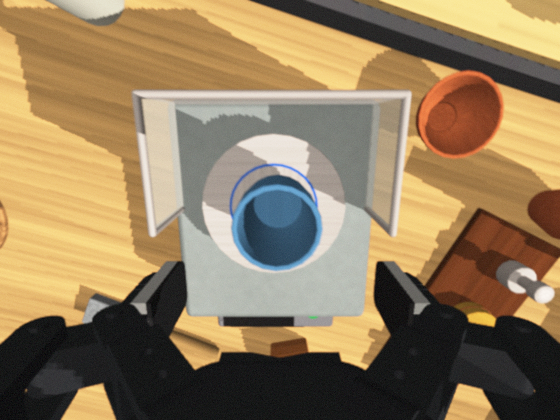

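The wrist view shows the cup at (277,227), centred between the fingers and clear of the shield walls at x≈155 and x≈400. I descend and grip.

Call:
arm_command(steps=[[0,-2,30,0,1],[0,0,30,0,1],[0,0,25,0,1],[0,0,15,0,1],[0,0,0,0,1]])

```text
time: 2.65
ee_pos: [0.6244, -0.0484, 0.1276]
orientation: [3.11, 0.441, -0.014]
contact_force: [-0.1, 0.1, 0.2]
gripper_width: 0.996
grasp_force: 0.0
```

Call:
arm_command(steps=[[0,0,0,0,-1],[0,0,0,0,-1],[0,0,0,0,-1],[0,0,0,0,-1],[0,0,0,0,-1]])

```text
time: 3.07
ee_pos: [0.6292, -0.0462, 0.1326]
orientation: [3.108, 0.446, 0.003]
contact_force: [-1.0, -1.4, 1.5]
gripper_width: 0.721
grasp_force: 64.6
```

Call:
arm_command(steps=[[0,0,0,0,-1],[0,0,-5,0,-1],[0,0,-10,0,-1],[0,0,-20,0,-1],[0,0,-25,0,-1]])

```text
time: 3.48
ee_pos: [0.6272, -0.0438, 0.1907]
orientation: [-3.108, -0.449, 0.006]
contact_force: [0.5, 0.4, -1.4]
gripper_width: 0.723
grasp_force: 65.6
```

Call:
arm_command(steps=[[0,0,-25,0,-1],[0,0,-15,0,-1],[0,0,0,0,-1],[0,0,0,0,-1],[0,0,0,0,-1]])

```text
time: 3.9
ee_pos: [0.6277, -0.0444, 0.2303]
orientation: [-3.109, -0.448, 0.003]
contact_force: [0.3, -0.7, -2.9]
gripper_width: 0.724
grasp_force: 65.6
```

```bash
python3 go.py 482 320 231 16.4
python3 - <<'E'
from h import *
# pan mark: blue ring pixels, top+scene
for n in('top','scene','wrist'):
    f=grab(n); h=cv2.cvtColor(f['frame'],cv2.COLOR_RGB2HSV); c=cloud(f)
    m=(h[...,0]>95)&(h[...,0]<130)&(h[...,1]>60)&(abs(c[...,2]-.1)<.012)&(np.hypot(c[...,0]-.624,c[...,1]+.041)<.06)
    v,u=np.nonzero(m); P=onplane(f,u,v,.1)[:,:2]*1000
    if len(P)>10:
        A=np.c_[2*P,np.ones(len(P))]; s=np.linalg.lstsq(A,(P**2).sum(1),rcond=None)[0]; print(n,len(P),s[:2],np.sqrt(s[2]+s[0]**2+s[1]**2), cv2.minEnclosingCircle(P.astype(np.float32)))
E
```

```text
t 3.9 pos [627.7 -44.4 230.3] yaw 16.41 zaxis [-0.002  0.    -1.   ] roll needed 0.0 shift after roll [-3.690e+01 -3.907e+02 -2.000e-01] q7 -1.3 F [ 0.3  -0.65 -2.9 ] g 0.7238022982366745 65.61213591427077
scene 17 [624.16762631 -40.78917178] 38.77680330278358 ((624.5021362304688, -40.93483352661133), 39.409934997558594)
wrist 352 [622.07095187 -42.05355219] 39.056464958715644 ((622.3135375976562, -42.00709915161133), 40.03084945678711)
```

Call:
arm_command(steps=[[-2,-20,0,0,-1],[-4,-37,0,0,-1],[-4,-37,0,0,-1],[-4,-37,0,0,-1],[-4,-37,0,0,-1]])

```text
time: 4.47
ee_pos: [0.5627, 0.1123, 0.2302]
orientation: [3.11, 0.446, -0.003]
contact_force: [-0.1, 0.7, -2.0]
gripper_width: 0.723
grasp_force: 65.7
```

Call:
arm_command(steps=[[-4,-37,0,0,-1],[-4,-37,0,0,-1],[-4,-37,0,0,-1],[-4,-37,0,0,-1],[-3,-37,0,0,-1]])

```text
time: 4.88
ee_pos: [0.4921, 0.2844, 0.2303]
orientation: [3.109, 0.447, -0.003]
contact_force: [1.6, 0.7, -1.8]
gripper_width: 0.719
grasp_force: 65.7
```

Call:
arm_command(steps=[[0,-25,0,0,-1],[0,-12,0,0,-1],[0,0,0,0,-1],[0,0,0,0,-1],[0,0,0,0,-1]])

```text
time: 5.3
ee_pos: [0.4842, 0.3159, 0.2307]
orientation: [3.108, 0.442, -0.001]
contact_force: [0.2, -1.4, -1.7]
gripper_width: 0.714
grasp_force: 65.7
```

```bash
python3 go.py 482 320 37 16.4
```

```text
t 5.3 pos [484.2 315.9 230.7] yaw 16.19 zaxis [-0.    -0.003 -1.   ] roll needed -0.004 shift after roll [ -0.7  -5.  193.7] q7 -1.99 F [ 0.15 -1.43 -1.69] g 0.7135418668526085 65.74242158909328
```

Call:
arm_command(steps=[[0,-5,30,0,-1],[0,0,40,0,-1],[0,0,40,0,-1],[0,0,35,0,-1],[0,0,20,0,-1]])

```text
time: 5.72
ee_pos: [0.4815, 0.319, 0.0627]
orientation: [3.106, 0.44, -0.007]
contact_force: [-1.1, -0.2, -1.7]
gripper_width: 0.723
grasp_force: 65.8
```

Call:
arm_command(steps=[[0,0,10,0,-1],[0,0,7,0,-1],[0,0,4,0,-1],[0,0,2,0,-1],[0,0,2,0,-1]])

```text
time: 6.13
ee_pos: [0.483, 0.3239, 0.0424]
orientation: [-3.109, -0.446, -0.004]
contact_force: [0.7, 0.1, 0.2]
gripper_width: 0.721
grasp_force: 66.0
```

Call:
arm_command(steps=[[0,0,1,0,-1],[0,0,1,0,-1],[0,0,1,0,-1],[0,0,0,0,-1],[0,0,0,0,-1]])

```text
time: 6.55
ee_pos: [0.4833, 0.3241, 0.0422]
orientation: [-3.109, -0.447, -0.005]
contact_force: [-3.7, -2.5, 17.9]
gripper_width: 0.722
grasp_force: 67.3
```

Contact (18 N), so the cup is on the mat. I release it and rise.

Call:
arm_command(steps=[[0,0,-2,0,-1],[0,0,0,0,1],[0,0,0,0,1],[0,0,0,0,1],[0,0,0,0,1]])

```text
time: 6.97
ee_pos: [0.4819, 0.3238, 0.0404]
orientation: [-3.109, -0.448, -0.0]
contact_force: [-0.3, -0.4, -0.6]
gripper_width: 0.999
grasp_force: 0.0
```

Call:
arm_command(steps=[[0,0,0,0,1],[0,0,-10,0,1],[0,0,-25,0,1],[0,0,-40,0,1],[0,0,-40,0,1]])

```text
time: 7.38
ee_pos: [0.4808, 0.3229, 0.1559]
orientation: [3.108, 0.448, -0.005]
contact_force: [-0.1, 0.2, 0.8]
gripper_width: 0.996
grasp_force: 0.0
```

Call:
arm_command(steps=[[0,0,-40,0,1],[0,0,-35,0,1],[0,0,0,0,1],[0,0,0,0,1],[0,0,0,0,1]])

```text
time: 7.8
ee_pos: [0.4814, 0.3232, 0.2304]
orientation: [3.109, 0.447, -0.0]
contact_force: [-0.5, -0.4, 0.6]
gripper_width: 1.0
grasp_force: 0.0
```

```bash
python3 go.py 527 -329 231 -20
python3 - <<'E'
from h import *
for n in('top','scene'):
    f=grab(n);c=cloud(f)
    m=(np.hypot(c[...,0]-.482,c[...,1]-.32)<.055)&(c[...,2]>.07)&(c[...,2]<.1)
    P=c[m];print(n,len(P),np.percentile(P[:,2],98),cv2.minEnclosingCircle((P[:,:2]*1000).astype(np.float32)))
    # mat fit by rim
    if n=='top':
        h=cv2.cvtColor(f['frame'],cv2.COLOR_RGB2HSV); cv2.imwrite('pics/m.png',cv2.resize(f['frame'][190:310,100:200],None,fx=4,fy=4)[...,::-1])
E
```

```text
t 7.8 pos [481.4 323.2 230.4] yaw 16.37 zaxis [-0. -0. -1.] roll needed 0.635 shift after roll [ 2.659e+02  5.973e+02 -4.000e-01] q7 -2.0 F [-0.47 -0.44  0.62] g 1.0003812275403001 0.0
top 89 0.08488504085877027 ((484.0859375, 325.0896911621094), 31.73874282836914)
scene 142 0.08228030419914914 ((486.72662353515625, 325.19549560546875), 34.649688720703125)
```

View pics/m.png

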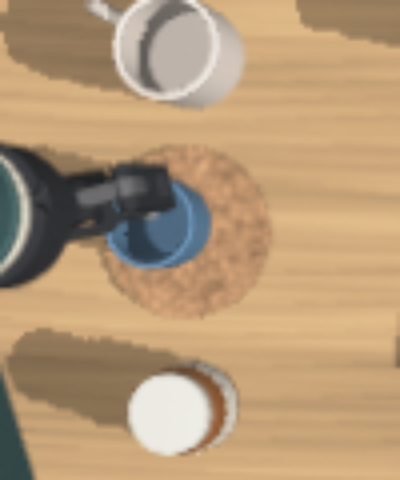

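The cup (rim at crop (152,228)) stands on the mat (centre (187,232)), about 5 mm off centre by depth. Mug and jar are untouched. Next the disc.

Call:
arm_command(steps=[[0,0,0,0.12,1],[0,0,0,0.12,1],[0,0,0,0.12,1],[0,0,0,0.12,1],[0,0,0,0.12,1]])

```text
time: 8.32
ee_pos: [0.4808, 0.3229, 0.2283]
orientation: [3.098, -0.5, -0.004]
contact_force: [-0.4, 0.1, 0.1]
gripper_width: 1.003
grasp_force: 0.0
```

Call:
arm_command(steps=[[0,0,0,0.035,1],[16,36,0,0,1],[16,36,0,0,1],[16,36,0,0,1],[16,36,0,0,1]])

```text
time: 8.73
ee_pos: [0.4914, 0.1646, 0.2286]
orientation: [3.092, -0.543, -0.005]
contact_force: [1.1, 0.5, 0.3]
gripper_width: 1.003
grasp_force: 0.0
```

Call:
arm_command(steps=[[16,36,0,0,1],[16,36,0,0,1],[16,36,0,0,1],[16,36,0,0,1],[16,36,0,0,1]])

```text
time: 9.15
ee_pos: [0.5049, -0.032, 0.2288]
orientation: [3.093, -0.545, -0.005]
contact_force: [0.6, -0.3, -0.5]
gripper_width: 1.003
grasp_force: 0.0
```

Call:
arm_command(steps=[[16,36,0,0,1],[16,36,0,0,1],[16,36,0,0,1],[16,36,0,0,1],[16,36,0,0,1]])

```text
time: 9.57
ee_pos: [0.5186, -0.2281, 0.2285]
orientation: [-3.093, 0.546, 0.006]
contact_force: [1.2, -0.1, -0.6]
gripper_width: 1.001
grasp_force: 0.0
```

Call:
arm_command(steps=[[16,36,0,0,1],[12,27,0,0,1],[0,0,0,0,1],[0,0,0,0,1],[0,0,0,0,1]])

```text
time: 9.98
ee_pos: [0.5239, -0.294, 0.2286]
orientation: [-3.092, 0.545, 0.005]
contact_force: [-0.4, 0.7, -0.9]
gripper_width: 0.998
grasp_force: 0.0
```

```bash
python3 go.py 527 -329 131 -20
python3 - <<'E'
from h import *
f=grab('wrist'); save(f,'w2.png'); c=cloud(f)
def fit(xy,r,z0,z1):
    m=(c[...,2]>z0)&(c[...,2]<z1)&(np.hypot(c[...,0]-xy[0],c[...,1]-xy[1])<r)&(f['depth']>0); P=c[m]
    print(len(P),cv2.minEnclosingCircle((P[:,:2]*1000).astype(np.float32)) if len(P) else '',np.median(P[:,2]) if len(P) else '')
fit((.527,-.329),.045,.028,.045); fit((.605,-.351),.03,.055,.075); fit((.453,-.296),.03,.04,.06)
E
```

```text
t 9.98 pos [ 523.9 -294.   228.6] yaw -19.98 zaxis [-0.003  0.002 -1.   ] roll needed 0.0 shift after roll [15.3 31.9 97.5] q7 -1.37 F [-0.44  0.67 -0.88] g 0.9982785082561334 0.0
2243 ((524.0877075195312, -329.6368103027344), 28.954801559448242) 0.037180834284172126
473 ((604.1394653320312, -351.7627868652344), 10.806008338928223) 0.06685254302699989
193 ((451.5534362792969, -297.19366455078125), 7.829782009124756) 0.052892138837066394
```

View pics/w2.png

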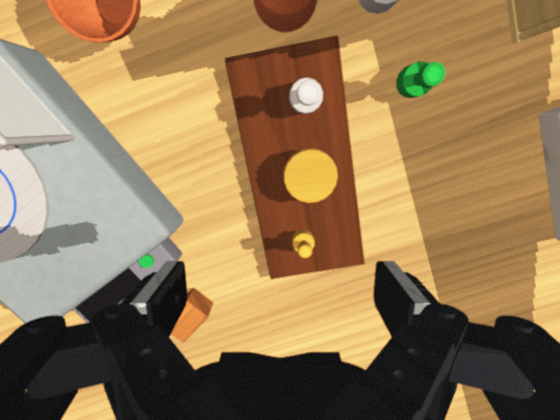

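The wrist view shows the disc at (311,176), the steel weight at (306,95) and the small brass weight at (304,245) in a vertical row. Closing sideways is therefore free of the neighbours.

Call:
arm_command(steps=[[14,32,0,0,1],[0,0,0,0,1],[0,0,30,0,1],[0,0,40,0,1],[0,0,40,0,1]])

```text
time: 10.45
ee_pos: [0.5285, -0.3285, 0.1202]
orientation: [3.095, -0.541, 0.005]
contact_force: [0.5, 0.6, -0.4]
gripper_width: 1.002
grasp_force: 0.0
```

Call:
arm_command(steps=[[0,0,40,0,1],[0,0,30,0,1],[0,0,10,0,1],[0,0,0,0,1],[0,0,0,0,1]])

```text
time: 10.87
ee_pos: [0.5275, -0.3294, 0.0408]
orientation: [-3.094, 0.543, -0.0]
contact_force: [-0.1, -0.4, 0.8]
gripper_width: 1.001
grasp_force: 0.0
```

```bash
python3 go.py 525.5 -329.4 9 -20
```

```text
t 10.87 pos [ 527.5 -329.4   40.8] yaw -19.92 zaxis [ 0.  0. -1.] roll needed 0.001 shift after roll [-1.9  0.7 31.8] q7 -1.26 F [-0.12 -0.38  0.83] g 1.0011878315524687 0.0
```

Call:
arm_command(steps=[[-2,0,15,0,1],[0,0,10,0,1],[0,0,6,0,1],[0,0,0,0,1],[0,0,0,0,1]])

```text
time: 11.28
ee_pos: [0.5255, -0.3297, 0.01]
orientation: [3.094, -0.545, 0.001]
contact_force: [0.7, 0.5, -0.9]
gripper_width: 1.002
grasp_force: 0.0
```

Call:
arm_command(steps=[[0,0,0,0,-1],[0,0,0,0,-1],[0,0,0,0,-1],[0,0,0,0,-1],[0,0,0,0,-1]])

```text
time: 11.7
ee_pos: [0.5255, -0.3297, 0.0105]
orientation: [-3.094, 0.546, -0.002]
contact_force: [-1.0, 0.6, 5.4]
gripper_width: 0.656
grasp_force: 63.0
```

Call:
arm_command(steps=[[0,0,0,0,-1],[0,0,-3,0,-1],[0,0,-6,0,-1],[0,0,-10,0,-1],[0,0,-10,0,-1]])

```text
time: 12.12
ee_pos: [0.5242, -0.3292, 0.0385]
orientation: [-3.093, 0.546, 0.003]
contact_force: [-0.6, -0.8, -5.1]
gripper_width: 0.655
grasp_force: 64.7
```

```bash
python3 go.py 525.5 -329.4 10 -20
```

```text
t 12.12 pos [ 524.2 -329.2   38.5] yaw -20.01 zaxis [-0.002  0.001 -1.   ] roll needed -0.0 shift after roll [ 1.3 -0.2 28.5] q7 -1.26 F [-0.65 -0.77 -5.13] g 0.6553962041013962 64.66262773610651
```

The disc is held at 5 N. I lift, turn and carry it over the pan.

Call:
arm_command(steps=[[0,0,-25,0,-1],[0,0,-35,0,-1],[0,0,-38,0,-1],[0,0,-38,0,-1],[0,0,-30,0,-1]])

```text
time: 12.53
ee_pos: [0.525, -0.3299, 0.208]
orientation: [3.093, -0.546, 0.004]
contact_force: [0.7, -0.5, -5.3]
gripper_width: 0.656
grasp_force: 65.8
```

Call:
arm_command(steps=[[0,0,-20,-0.1,-1],[0,0,0,-0.11,-1],[0,0,0,-0.11,-1],[0,0,0,-0.11,-1],[0,0,0,-0.11,-1]])

```text
time: 12.95
ee_pos: [0.524, -0.3293, 0.2251]
orientation: [3.126, 0.307, -0.001]
contact_force: [-0.6, -0.2, -4.6]
gripper_width: 0.657
grasp_force: 65.7
```

Call:
arm_command(steps=[[0,0,0,-0.095,-1],[0,0,0,0,-1],[0,0,0,0,-1],[0,0,0,0,-1],[0,0,0,0,-1]])

```text
time: 13.37
ee_pos: [0.5248, -0.3295, 0.2244]
orientation: [3.11, 0.445, -0.0]
contact_force: [0.3, 0.7, -5.0]
gripper_width: 0.659
grasp_force: 65.7
```

```bash
python3 go.py 623 -41.5 225 16.4
```

```text
t 13.37 pos [ 524.8 -329.5  224.4] yaw 16.29 zaxis [-0. -0. -1.] roll needed -0.002 shift after roll [ 175.6 -248.6   -0.7] q7 -0.78 F [ 0.27  0.74 -4.95] g 0.6593620896882902 65.74116457253695
```

Call:
arm_command(steps=[[8,-12,0,0,-1],[16,-23,0,0,-1],[20,-28,0,0,-1],[20,-28,0,0,-1],[20,-28,0,0,-1]])

```text
time: 13.78
ee_pos: [0.5725, -0.1892, 0.2243]
orientation: [-3.109, -0.446, -0.0]
contact_force: [0.6, -0.5, -5.6]
gripper_width: 0.658
grasp_force: 65.8
```

Call:
arm_command(steps=[[20,-28,0,0,-1],[20,-28,0,0,-1],[20,-28,0,0,-1],[20,-28,0,0,-1],[11,-18,0,0,-1]])

```text
time: 14.2
ee_pos: [0.6242, -0.0343, 0.2244]
orientation: [-3.105, -0.455, -0.003]
contact_force: [0.2, 0.3, -4.1]
gripper_width: 0.656
grasp_force: 65.7
```

Call:
arm_command(steps=[[0,0,0,0,-1],[0,0,0,0,-1],[0,0,0,0,-1],[0,0,0,0,-1],[0,0,0,0,-1]])

```text
time: 14.62
ee_pos: [0.6221, -0.0432, 0.2243]
orientation: [3.109, 0.443, -0.001]
contact_force: [-0.7, 0.4, -4.8]
gripper_width: 0.651
grasp_force: 65.7
```

```bash
python3 go.py 623 -41.5 110 16.4
python3 - <<'E'
from h import *
for n in('scene','wrist'):
    f=grab(n);c=cloud(f);h=cv2.cvtColor(f['frame'],cv2.COLOR_RGB2HSV)
    m=(np.hypot(c[...,0]-.623,c[...,1]+.0415)<.05)&(abs(c[...,2]-.24)<.025)&(h[...,0]>8)&(h[...,0]<32)&(h[...,1]>100)
    P=c[m];print(n,len(P),np.round([P.min(0),P.max(0)],4) if len(P) else '')
f=load('scene');cv2.imwrite('pics/s3.png',cv2.resize(f['frame'][80:260,220:400],None,fx=3,fy=3)[...,::-1])
E
```

```text
t 14.62 pos [622.1 -43.2 224.3] yaw 16.21 zaxis [-0.001 -0.001 -1.   ] roll needed -0.003 shift after roll [  1.4  -1.4 114.3] q7 -1.29 F [-0.66  0.39 -4.84] g 0.6507581297717208 65.71201544255018
scene 267 [[ 0.5991 -0.0713  0.2248]
 [ 0.6535 -0.0045  0.2627]]
wrist 14754 [[ 0.5925 -0.0822  0.228 ]
 [ 0.6504 -0.0016  0.2648]]
```

View pics/s3.png

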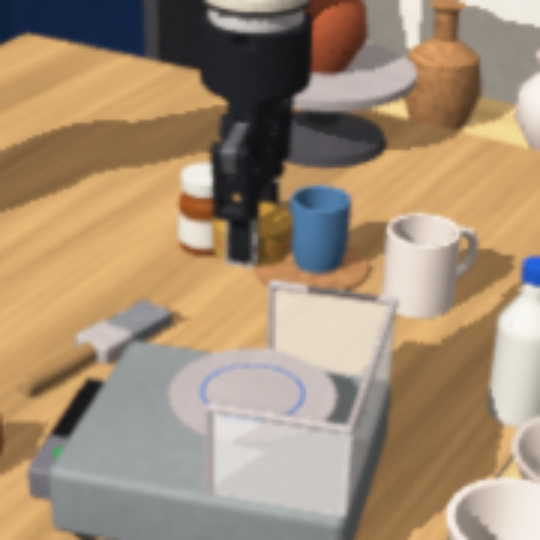

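The scene view shows the disc level in the fingers above the ring (250,393), and the cup standing on the mat at (320,230). I lower it gently.

Call:
arm_command(steps=[[1,-1,20,0,-1],[0,0,30,0,-1],[0,0,30,0,-1],[0,0,22,0,-1],[0,0,12,0,-1]])

```text
time: 15.13
ee_pos: [0.6213, -0.0407, 0.1075]
orientation: [-3.109, -0.445, 0.007]
contact_force: [-1.3, 0.1, -4.6]
gripper_width: 0.653
grasp_force: 65.6
```

Call:
arm_command(steps=[[0,0,3,0,-1],[0,0,2,0,-1],[0,0,2,0,-1],[0,0,1,0,-1],[0,0,1,0,-1]])

```text
time: 15.55
ee_pos: [0.6245, -0.0401, 0.1026]
orientation: [3.109, 0.447, 0.004]
contact_force: [0.2, 0.0, -4.8]
gripper_width: 0.657
grasp_force: 65.7
```

Call:
arm_command(steps=[[0,0,1,0,-1],[0,0,1,0,-1],[0,0,1,0,-1],[0,0,0,0,-1],[0,0,0,0,-1]])

```text
time: 15.97
ee_pos: [0.6235, -0.0401, 0.0984]
orientation: [3.11, 0.447, 0.001]
contact_force: [0.5, -0.1, -3.5]
gripper_width: 0.654
grasp_force: 65.8
```

```bash
python3 go.py 623 -41.5 92 16.4
```

```text
t 15.97 pos [623.5 -40.1  98.4] yaw 16.38 zaxis [ 0.  0. -1.] roll needed -0.0 shift after roll [-0.9  1.2  6.4] q7 -1.29 F [ 0.51 -0.07 -3.49] g 0.6542166110502968 65.78617438673973
```

Call:
arm_command(steps=[[0,0,1,0,-1],[0,0,1,0,-1],[0,0,1,0,-1],[0,0,1,0,-1],[0,0,0,0,-1]])

```text
time: 16.38
ee_pos: [0.6235, -0.04, 0.0944]
orientation: [-3.11, -0.448, -0.0]
contact_force: [-0.6, -0.6, -1.6]
gripper_width: 0.654
grasp_force: 66.0
```

Call:
arm_command(steps=[[0,0,1,0,-1],[0,0,0.5,0,-1],[0,0,0,0,-1],[0,0,0,0,-1],[0,0,0,0,-1]])

```text
time: 16.8
ee_pos: [0.6235, -0.04, 0.0929]
orientation: [3.11, 0.448, 0.001]
contact_force: [-0.1, 0.3, -0.3]
gripper_width: 0.65
grasp_force: 66.1
```

Call:
arm_command(steps=[[0,0,0,0,1],[0,0,0,0,1],[0,0,0,0,1],[0,0,0,0,1],[0,0,0,0,1]])

```text
time: 17.22
ee_pos: [0.6236, -0.0401, 0.0929]
orientation: [3.109, 0.447, 0.001]
contact_force: [-0.1, 0.4, 1.0]
gripper_width: 1.001
grasp_force: 0.0
```

Call:
arm_command(steps=[[0,0,-5,0,1],[0,0,-20,0,1],[0,0,-35,0,1],[0,0,-40,0,1],[0,0,-33,0,1]])

```text
time: 17.63
ee_pos: [0.6236, -0.0402, 0.2283]
orientation: [3.109, 0.447, 0.002]
contact_force: [1.2, 0.8, 0.7]
gripper_width: 0.996
grasp_force: 0.0
```

Call:
arm_command(steps=[[0,0,0,0.12,1],[0,0,0,0.12,1],[0,0,0,0.12,1],[0,0,0,0.12,1],[0,0,0,0.12,1]])

```text
time: 18.05
ee_pos: [0.6232, -0.04, 0.2264]
orientation: [-3.101, 0.501, -0.001]
contact_force: [-0.8, 0.4, -0.1]
gripper_width: 0.999
grasp_force: 0.0
```

```bash
python3 go.py 604.5 -351.5 225 -20
cat > chk.py <<'E'
from h import *
for n in('scene','top','wrist'):
    f=grab(n);c=cloud(f);h=cv2.cvtColor(f['frame'],cv2.COLOR_RGB2HSV)
    m=(np.hypot(c[...,0]-.623,c[...,1]+.0415)<.05)&(abs(c[...,2]-.117)<.007)&(h[...,0]>8)&(h[...,0]<32)&(h[...,1]>100)
    P=c[m];print('disc',n,len(P),cv2.minEnclosingCircle((P[:,:2]*1000).astype(np.float32)) if len(P) else '',np.round(np.percentile(P[:,2],[5,50,95]),4) if len(P) else '')
    m=(np.hypot(c[...,0]-.623,c[...,1]+.0415)<.06)&(np.hypot(c[...,0]-.623,c[...,1]+.0415)>.045)&(abs(c[...,2]-.09)<.015)
    print('pan z',np.median(c[m][:,2]) if m.any() else '')
E
python3 chk.py
```

```text
t 18.05 pos [623.2 -40.  226.4] yaw -18.34 zaxis [ 0.001  0.    -1.   ] roll needed 0.029 shift after roll [ 88.9 299.1   1.3] q7 -1.8 F [-0.76  0.38 -0.12] g 0.9985857081982363 0.0
disc scene 319 ((624.7745971679688, -40.45376205444336), 30.318382263183594) [0.1114 0.1162 0.1181]
pan z 0.09242525392016065
disc top 0  
pan z 0.09347997862577218
disc wrist 3623 ((622.601806640625, -40.37648010253906), 28.784812927246094) [0.1175 0.1187 0.1198]
pan z 0.09477670993224596
```

Disc at (623.5,-40.4), within 2 mm of the mark, and the pan is down about 7 mm. Now the steel weight.

Call:
arm_command(steps=[[0,0,0,0.029,1],[10,33,0,0,1],[10,33,0,0,1],[10,33,0,0,1],[10,33,0,0,1]])

```text
time: 18.62
ee_pos: [0.6164, -0.1791, 0.2259]
orientation: [-3.096, 0.534, -0.0]
contact_force: [1.0, -0.2, 0.4]
gripper_width: 1.0
grasp_force: 0.0
```

Call:
arm_command(steps=[[10,33,0,0,1],[10,33,0,0,1],[10,33,0,0,1],[10,33,0,0,1],[9,35,0,0,1]])

```text
time: 19.03
ee_pos: [0.6066, -0.3528, 0.2258]
orientation: [-3.095, 0.534, -0.001]
contact_force: [1.2, -0.9, 0.5]
gripper_width: 1.001
grasp_force: 0.0
```

Call:
arm_command(steps=[[0,0,0,0,1],[0,0,0,0,1],[0,0,20,0,1],[0,0,30,0,1],[0,0,30,0,1]])

```text
time: 19.45
ee_pos: [0.6083, -0.3499, 0.1462]
orientation: [-3.095, 0.532, -0.005]
contact_force: [0.8, -0.1, -0.8]
gripper_width: 0.997
grasp_force: 0.0
```

```bash
python3 go.py 604.5 -351.5 39 -20
```

```text
t 19.45 pos [ 608.3 -349.9  146.2] yaw -19.5 zaxis [ 0.003  0.    -1.   ] roll needed 0.009 shift after roll [ -3.3   3.  107.1] q7 -1.32 F [ 0.76 -0.15 -0.78] g 0.9973419908537827 0.0
```

Call:
arm_command(steps=[[-2,1,30,0,1],[0,0,30,0,1],[0,0,25,0,1],[0,0,16,0,1],[0,0,0,0,1]])

```text
time: 19.87
ee_pos: [0.6023, -0.3477, 0.0405]
orientation: [-3.092, 0.531, 0.012]
contact_force: [-0.0, 0.6, -0.4]
gripper_width: 1.0
grasp_force: 0.0
```

Call:
arm_command(steps=[[0,0,0,0,1],[0,0,0,0,1],[0,0,0,0,1],[0,0,0,0,1],[0,0,0,0,1]])

```text
time: 20.28
ee_pos: [0.6051, -0.3522, 0.0462]
orientation: [3.095, -0.536, 0.003]
contact_force: [-1.1, 0.1, -0.1]
gripper_width: 1.004
grasp_force: 0.0
```

```bash
python3 go.py 604.5 -351.5 39 -20
```

```text
t 20.28 pos [ 605.1 -352.2   46.2] yaw -19.66 zaxis [ 0.002 -0.001 -1.   ] roll needed 0.006 shift after roll [-0.8 -0.5  7.2] q7 -1.3 F [-1.11  0.1  -0.12] g 1.0036968438959841 0.0
```

Call:
arm_command(steps=[[-1,0,4,0,1],[0,0,3,0,1],[0,0,0,0,1],[0,0,0,0,-1],[0,0,0,0,-1]])

```text
time: 20.7
ee_pos: [0.6033, -0.3516, 0.0376]
orientation: [-3.095, 0.537, 0.0]
contact_force: [0.0, -0.1, 0.0]
gripper_width: 0.746
grasp_force: 0.0
```

Call:
arm_command(steps=[[0,0,0,0,-1],[0,0,0,0,-1],[0,0,0,0,-1],[0,0,0,0,-1],[0,0,0,0,-1]])

```text
time: 21.12
ee_pos: [0.6035, -0.3515, 0.038]
orientation: [-3.095, 0.536, -0.0]
contact_force: [0.2, 0.6, 1.5]
gripper_width: 0.236
grasp_force: 58.5
```

Call:
arm_command(steps=[[0,0,0,0,-1],[0,0,0,0,-1],[0,0,-4,0,-1],[0,0,-8,0,-1],[0,0,-8,0,-1]])

```text
time: 21.53
ee_pos: [0.6028, -0.3513, 0.0577]
orientation: [-3.095, 0.536, 0.002]
contact_force: [0.8, -0.3, -2.8]
gripper_width: 0.235
grasp_force: 58.6
```

Call:
arm_command(steps=[[0,0,0,0,-1],[0,0,0,0,-1],[0,0,0,0,-1],[0,0,0,0,-1],[0,0,0,0,-1]])

```text
time: 21.95
ee_pos: [0.6031, -0.3513, 0.0574]
orientation: [-3.095, 0.536, 0.001]
contact_force: [-0.2, 0.3, -1.3]
gripper_width: 0.232
grasp_force: 58.6
```

```bash
python3 go.py 604.5 -351.5 39 -20
python3 - <<'E'
from h import *
f=grab('scene'); cv2.imwrite('pics/s4.png',cv2.resize(f['frame'][190:350,130:290],None,fx=3,fy=3)[...,::-1])
E
```

```text
t 21.95 pos [ 603.1 -351.3   57.4] yaw -19.66 zaxis [-0.001  0.    -1.   ] roll needed 0.006 shift after roll [ 1.4 -0.3 18.4] q7 -1.3 F [-0.22  0.27 -1.33] g 0.23224484965141212 58.63400459289551
```

View pics/s4.png

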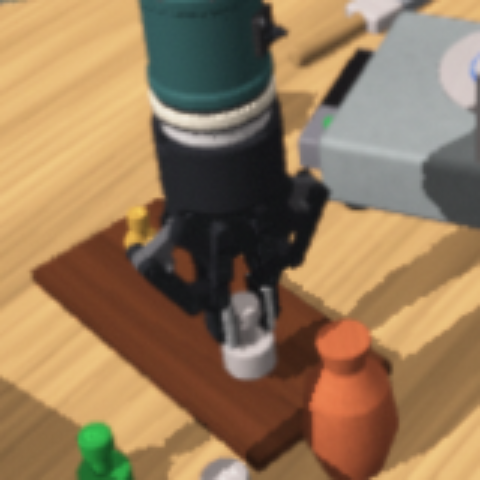

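The steel weight at (248,345) hangs upright, gripped by its knob, clear of the board. I lift, turn and carry it.

Call:
arm_command(steps=[[0,0,-20,0,-1],[0,0,-35,0,-1],[0,0,-38,0,-1],[0,0,-38,0,-1],[0,0,-30,0,-1]])

```text
time: 22.42
ee_pos: [0.6038, -0.352, 0.2216]
orientation: [3.095, -0.536, 0.003]
contact_force: [-0.2, -0.8, -2.1]
gripper_width: 0.233
grasp_force: 58.8
```

Call:
arm_command(steps=[[0,0,-10,-0.1,-1],[0,0,0,-0.11,-1],[0,0,0,-0.11,-1],[0,0,0,-0.11,-1],[0,0,0,-0.11,-1]])

```text
time: 22.83
ee_pos: [0.6029, -0.3514, 0.2286]
orientation: [-3.125, -0.317, 0.001]
contact_force: [-0.9, -0.3, -1.7]
gripper_width: 0.231
grasp_force: 58.8
```

Call:
arm_command(steps=[[0,0,0,-0.09,-1],[0,0,0,0,-1],[0,0,0,0,-1],[0,0,0,0,-1],[0,0,0,0,-1]])

```text
time: 23.25
ee_pos: [0.6032, -0.3515, 0.2286]
orientation: [-3.11, -0.447, 0.001]
contact_force: [-0.3, 0.7, -2.5]
gripper_width: 0.231
grasp_force: 58.8
```

```bash
python3 go.py 623.5 -40.4 228 16.4
```

```text
t 23.25 pos [ 603.2 -351.5  228.6] yaw 16.36 zaxis [-0.  0. -1.] roll needed -0.001 shift after roll [ 107.3 -292.7    0.6] q7 -0.81 F [-0.31  0.67 -2.48] g 0.230863199463719 58.812169432640076
```

Call:
arm_command(steps=[[5,-13,0,0,-1],[9,-25,0,0,-1],[12,-32,0,0,-1],[12,-32,0,0,-1],[12,-32,0,0,-1]])

```text
time: 23.67
ee_pos: [0.6134, -0.2061, 0.2288]
orientation: [-3.109, -0.448, -0.0]
contact_force: [-0.8, 0.3, -2.5]
gripper_width: 0.234
grasp_force: 58.8
```

Call:
arm_command(steps=[[12,-32,0,0,-1],[12,-32,0,0,-1],[12,-32,0,0,-1],[9,-25,0,0,-1],[7,-24,0,0,-1]])

```text
time: 24.08
ee_pos: [0.6223, -0.0507, 0.229]
orientation: [-3.107, -0.453, -0.001]
contact_force: [0.9, 0.2, -1.9]
gripper_width: 0.232
grasp_force: 58.9
```

Call:
arm_command(steps=[[5,-13,0,0,-1],[0,0,0,0,-1],[0,0,0,0,-1],[0,0,0,0,-1],[0,0,0,0,-1]])

```text
time: 24.5
ee_pos: [0.6232, -0.0439, 0.2288]
orientation: [3.109, 0.443, -0.001]
contact_force: [-0.4, -0.7, -1.8]
gripper_width: 0.229
grasp_force: 58.9
```

```bash
python3 go.py 623.5 -40.4 143 16.4
python3 - <<'E'
from h import *
f=grab('scene');c=cloud(f);h=cv2.cvtColor(f['frame'],cv2.COLOR_RGB2HSV)
m=(np.hypot(c[...,0]-.6235,c[...,1]+.0404)<.03)&(c[...,2]>.195)&(c[...,2]<.222)
P=c[m];print(len(P),np.round([P.min(0),P.max(0)],4))
E
python3 chk.py | grep disc
```

```text
t 24.5 pos [623.2 -43.9 228.8] yaw 16.22 zaxis [-0.    -0.002 -1.   ] roll needed -0.003 shift after roll [ 1.3 -3.4 85.8] q7 -1.29 F [-0.39 -0.65 -1.81] g 0.22861724055450325 58.865790367126465
119 [[ 0.6159 -0.0615  0.2021]
 [ 0.6433 -0.038   0.222 ]]
disc scene 314 ((625.1987915039062, -39.86494827270508), 30.124284744262695) [0.1116 0.1161 0.1182]
disc top 0  
disc wrist 2837 ((622.6460571289062, -40.07402420043945), 28.599349975585938) [0.1174 0.1187 0.1198]
```

Call:
arm_command(steps=[[0.5,-4,10,0,-1],[0,0,20,0,-1],[0,0,25,0,-1],[0,0,15,0,-1],[0,0,8,0,-1]])

```text
time: 25.12
ee_pos: [0.6208, -0.037, 0.1478]
orientation: [-3.108, -0.449, 0.007]
contact_force: [0.1, -0.2, -1.6]
gripper_width: 0.233
grasp_force: 58.9
```

Call:
arm_command(steps=[[0,0,2,0,-1],[0,0,1,0,-1],[0,0,1,0,-1],[0,0,0,0,-1],[0,0,0,0,-1]])

```text
time: 25.53
ee_pos: [0.6235, -0.0372, 0.1478]
orientation: [3.109, 0.449, 0.003]
contact_force: [0.1, 0.1, -2.8]
gripper_width: 0.233
grasp_force: 58.9
```

```bash
python3 go.py 623.5 -40.4 143 16.4
```

```text
t 25.53 pos [623.5 -37.2 147.8] yaw 16.43 zaxis [ 0.002  0.    -1.   ] roll needed 0.001 shift after roll [-0.9  3.   4.8] q7 -1.3 F [ 0.09  0.12 -2.77] g 0.23308385226190773 58.88108432292938
```

Call:
arm_command(steps=[[-0.5,2.5,0,0,-1],[0,0,1,0,-1],[0,0,1,0,-1],[0,0,0,0,-1],[0,0,0,0,-1]])

```text
time: 25.95
ee_pos: [0.6229, -0.0398, 0.1448]
orientation: [-3.109, -0.449, 0.0]
contact_force: [0.2, 0.2, -1.3]
gripper_width: 0.237
grasp_force: 58.9
```

```bash
python3 go.py 623.5 -40.4 143 16.4
python3 - <<'E'
from h import *
f=grab('scene');c=cloud(f)
m=(np.hypot(c[...,0]-.6235,c[...,1]+.0404)<.03)&(c[...,2]>.124)&(c[...,2]<.14)
P=c[m];print(len(P),np.round([P.min(0),P.max(0)],4))
cv2.imwrite('pics/s5.png',cv2.resize(f['frame'][140:260,240:360],None,fx=4,fy=4)[...,::-1])
E
```

```text
t 25.95 pos [622.9 -39.8 144.8] yaw 16.43 zaxis [-0.  0. -1.] roll needed 0.001 shift after roll [0.4 0.8 1.8] q7 -1.3 F [ 0.23  0.21 -1.26] g 0.23658142909613827 58.88080537319183
103 [[ 0.6118 -0.0579  0.1243]
 [ 0.6436 -0.0246  0.1399]]
```

View pics/s5.png

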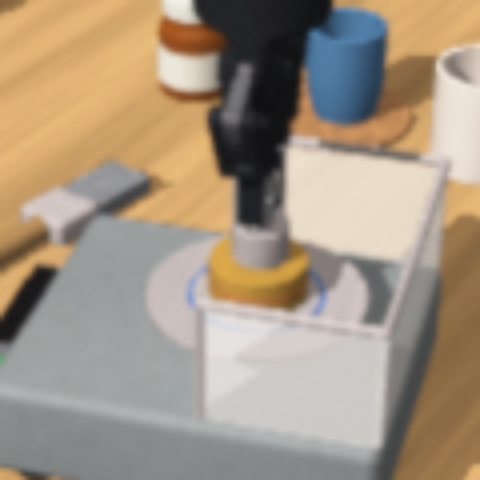

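The steel foot (260,245) sits centred just above the disc (258,270), which lies inside the blue ring. I lower the last few millimetres.

Call:
arm_command(steps=[[0,0.5,1,0,-1],[0,0,1,0,-1],[0,0,1,0,-1],[0,0,0,0,-1],[0,0,0,0,-1]])

```text
time: 26.42
ee_pos: [0.6233, -0.0402, 0.1419]
orientation: [3.109, 0.449, 0.0]
contact_force: [-0.7, -0.2, -1.1]
gripper_width: 0.234
grasp_force: 58.9
```

Call:
arm_command(steps=[[0,0,0.7,0,-1],[0,0,0.5,0,-1],[0,0,0,0,-1],[0,0,0,0,-1],[0,0,0,0,-1]])

```text
time: 26.83
ee_pos: [0.6233, -0.0402, 0.1407]
orientation: [3.109, 0.449, 0.001]
contact_force: [-0.7, 0.6, 0.0]
gripper_width: 0.233
grasp_force: 58.9
```

```bash
for i in 1; do python3 go.py 623.5 -40.4 140 16.4; done; python3 chk.py | grep pan
```

```text
t 26.83 pos [623.3 -40.2 140.7] yaw 16.43 zaxis [ 0. -0. -1.] roll needed 0.001 shift after roll [0.2 0.2 0.7] q7 -1.3 F [-0.68  0.65  0.01] g 0.23267854454581652 58.92553389072418
pan z 0.08970125821915764
pan z 0.08722613786047861
pan z 0.09192403562562546
```

Call:
arm_command(steps=[[0,0,0,0,1],[0,0,0,0,1],[0,0,0,0,1],[0,0,0,0,1],[0,0,0,0,1]])

```text
time: 27.4
ee_pos: [0.6231, -0.0402, 0.1406]
orientation: [-3.109, -0.449, 0.0]
contact_force: [-0.2, 0.0, -0.1]
gripper_width: 0.925
grasp_force: 0.0
```

Call:
arm_command(steps=[[0,0,0,0,1],[0,0,0,0,1],[0,0,0,0,1],[0,0,-5,0,1],[0,0,-20,0,1]])

```text
time: 27.82
ee_pos: [0.6206, -0.0401, 0.1632]
orientation: [-3.108, -0.449, 0.01]
contact_force: [-0.1, 0.1, -0.5]
gripper_width: 1.0
grasp_force: 0.0
```

Call:
arm_command(steps=[[0,0,-35,0,1],[0,0,-35,0,1],[0,0,-10,0,1],[0,0,0,0,1],[0,0,0,0,1]])

```text
time: 28.23
ee_pos: [0.6231, -0.0402, 0.2461]
orientation: [3.109, 0.449, 0.002]
contact_force: [-0.1, -0.3, -0.0]
gripper_width: 1.005
grasp_force: 0.0
```

```bash
python3 go.py 623.5 -40.4 228 16.4; python3 chk.py
python3 - <<'E'
from h import *
for n in('scene','wrist'):
    f=load(n);c=cloud(f)
    m=(np.hypot(c[...,0]-.6235,c[...,1]+.0404)<.03)&(c[...,2]>.156)&(c[...,2]<.18)
    P=c[m];print('knob',n,len(P),cv2.minEnclosingCircle((P[:,:2]*1000).astype(np.float32)),np.percentile(P[:,2],95))
f=load('scene');cv2.imwrite('pics/s6.png',cv2.resize(f['frame'][120:260,200:400],(800,560))[...,::-1])
E
```

```text
t 28.23 pos [623.1 -40.2 246.1] yaw 16.43 zaxis [ 0.001  0.    -1.   ] roll needed 0.001 shift after roll [ 0.3  0.3 18.1] q7 -1.3 F [-0.11 -0.28 -0.04] g 1.0049137568742812 0.0
disc scene 168 ((625.4515380859375, -41.261329650878906), 29.424259185791016) [0.1108 0.1133 0.1154]
pan z 0.08955525465851194
disc top 0  
pan z 
disc wrist 1604 ((622.3779907226562, -40.16486358642578), 28.72050666809082) [0.1146 0.1159 0.1171]
pan z 0.09196010476497116
knob scene 79 ((627.3953247070312, -39.61936569213867), 11.65715217590332) 0.16924032742257425
knob wrist 737 ((623.4222412109375, -39.6965446472168), 10.840456008911133) 0.17087546931185593
```

View pics/s6.png

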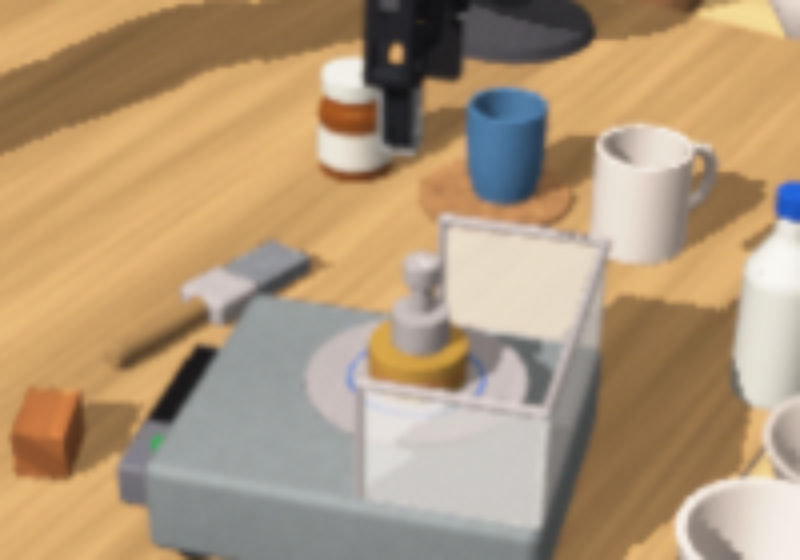

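The steel weight (422,300) stands upright and centred on the disc (418,355) inside the blue ring. The cup (507,145) stands on the mat and the gripper is clear. I hand in.

```bash
python3 -c "
from plant import robot
print(robot.sign_off())"
```

```text
the job is handed in; nothing more can be done
None
```

The job is handed in at about 28 s: the cup stands on the mat about 5 mm off centre, and the disc lies within about 2 mm of the pan mark with the steel weight upright and centred on it; the pan, lowered gently, is about 10 mm down, and nothing else was seen to move (no verdict was returned).

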